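# Set out the red and the blue inking station

### The arm

A 6-joint arm with a two-finger parallel gripper is mounted at the origin on a cart in front of the work surface, level with it; the furniture and walls round the work are solid. World frame = base frame: x ahead of the robot, y to its left, z up, the work surface at z = 0. Lengths are in m, angles in rad, forces in N, time in s.
With the tool pointing down it reaches from about 0.225 to 0.875 m from the base axis. Payload 3.4 kg.
Tool frame: the origin (TCP) lies on the centre line of the jaws, within the pads' length; the fingertips stand 22 mm ahead of it and the grasp point (between the pads) lies 3 mm ahead of it; z points along the fingers, y is the line along which they close (so a half turn about z gives the same grasp; the last joint's range is limited). The gripper opens to 85 mm and grips with 20 to 120 N. Pads are 22 mm wide; open, the fingers measure 114 mm over their backs; the gripper's body (76 mm by 85 mm) begins 54 mm behind the grasp point. The pads swing forward as they close: fully open they stand 13 mm farther back than shut.
Start: joints at [1.003, 0.276, 1.505, -0, 1.361, -0.121], TCP at [0.248, 0.519, 0.253] pointing down, gripper open.
Joint ranges: [-2.89, 2.89], [-0.75, 2.08], [0.22, 2.7], [-1.18, 4.32], [0.11, 2.71], [-2.7, 2.7]. Speed limits (rad/s): [2.57, 2.57, 3.14, 3.14, 3.14, 3.14].

### API

Orientations are given as a unit quaternion [w, x, y, z].
In Python, from rig import readout, optics, ticket gives the robot as it stands. The module is installed in compiled form; this text tells all that it offers.
- The arm moves only by the shell command python3 -m handwheel 'ROWS' [OPENING] [FORCE]. ROWS is rows parted by semicolons, their numbers by spaces, 1 to 5 of them, each of 4 numbers: dx, dy, dz in m, then a turn about the tool's z in rad; each row shifts and turns the commanded pose from where the row before left it, along the tool's axes as they then stand; what a row does not reach is not made up. A row lasts 1/12 s, in which the tool goes at most 0.0417 m and 0.125 rad, less where a joint would pass 70% of its speed; a pose out of reach is approached as far as the arm can. OPENING is the finger opening in m, set as the command begins (- or left out keeps the last). The fingers move at their own pace and stop on an object; FORCE is the grip in N (left out, the last holds). Time passes only in rows, so rows that do not move let the fingers close. It prints the time, the measured TCP pose, the force, the opening and the grip force at its end.
- readout.get_state(): the state, without advancing time (a new reading comes with each control period).
- optics.get_image(name): name is "side" or "top"; returns a dict with "img" (420x560x3 uint8, red, green, blue), "camera_matrix" (3x3 intrinsics, pixels), "T" (4x4, takes a point from camera to world coordinates). Camera axes: x right, y down, z forward; pixel columns grow to the right and rows downward; lengths in m; the calibration is good to about 2 mm. A picture is of the moment at which its call begins. There is no depth.
- ticket.sign_off(): hands the job in; it is judged then, once.
The state is a dict: "clock": time; "qpos": joint angles; "qd": joint speeds; "effort": joint torques, N m; "position": TCP position; "ee_rot": TCP orientation; "contact_force": force on the tool from outside, world axes, zero at the start; "moment": the same for the moment, N m; "width": finger opening in m; "gripper_force": force on a finger pad.
Only numpy, scipy, OpenCV 4.12 (cv2) and the standard library are available. Lean on these libraries where they do the work, as an engineer would, in place of code of your own. Each camera call takes 0.05 s, during which the arm holds its last target. There are 200 camera calls.

### The job

Set out the two inking stations for a two-colour print: in each station lay the ink tube of the station's own colour flat in the long groove (cap to either end) and stand one white mixing cup upright in the round well. Leave the eraser, the pigment jar and the baren where they are.

Things in the scene. Friction and masses are not known exactly. Their poses are not given: they have to be found in the camera images.
- red_station: fixed white board 84 (x) x 240 (y) x 6 mm with red fittings, yaw within 0.2 rad. Origin: centre of underside, z up; floor of both places at z = 6 mm. Tube groove: red rectangle 56 (x) x 148 (y) mm inside, centred at x 0, y -36 mm, edged by strips 6 mm wide, 4 mm high. Cup well: red ring centred at x 0, y +82 mm, 62 mm inside, 4 mm wide and high.
- blue_station: fixed white board 84 (x) x 240 (y) x 6 mm with blue fittings, yaw within 0.2 rad. Origin: centre of underside, z up; floor of both places at z = 6 mm. Tube groove: blue rectangle 56 (x) x 148 (y) mm inside, centred at x 0, y -36 mm, edged by strips 6 mm wide, 4 mm high. Cup well: blue ring centred at x 0, y +82 mm, 62 mm inside, 4 mm wide and high.
- red_tube: lying ink tube, white with red print and smears, black screw cap, 116 mm long, 36 mm wide at the flat tail narrowing to a 26 mm body, 24 mm high at most, loose on the desk; light. Origin: below the middle of its length and width, at its underside; y runs along the tube, the cap at -y; z up. Rigid; can be pinched across its width at the middle.
- blue_tube: lying ink tube, white with blue print and smears, white screw cap, 131 mm long, 36 mm wide at the flat tail narrowing to a 26 mm body, 24 mm high at most, loose on the desk; light. Origin: below the middle of its length and width, at its underside; y runs along the tube, the cap at -y; z up. Rigid; can be pinched across its width at the middle.
- cup_a: small white open mixing cup, tapering, 44 mm across the rim, 32 mm high, about 32 mm across the foot, standing upright loose on the desk; light. Origin: centre of its underside; z up. One cup has dried dark ink inside; either cup serves either station.
- cup_b: small white open mixing cup, tapering, 44 mm across the rim, 32 mm high, about 32 mm across the foot, standing upright loose on the desk; light. Origin: centre of its underside; z up. One cup has dried dark ink inside; either cup serves either station.
- rubber: bystander, to be left alone: white eraser in a blue sleeve, 21 x 42 x 13 mm, loose on the desk. Origin: centre of its underside; y along its 42 mm length.
- pigment_jar: bystander, to be left alone: round jar of white pigment, 59 mm across, 88 mm high, with a wooden lid, loose. Origin: centre of its underside.
- baren_pad: bystander, to be left alone: baren (rubbing pad), a dark disc 100 mm across with a light wooden handle over it, 35 mm high in all, loose. Origin: centre of its underside.
There are look-alikes about, which are no part of the job. What is shaped like the cup_b but blue or red is not meant.

How it is judged:
At the end, for the whole second after the job is handed in: Each tube lies flat in the groove of its own colour's station (centred to 16 mm across, 20 mm along, 0.3 rad) and one cup stands upright in each well (to 16 mm), all on the floor to 4 mm, tilt under 0.12 rad, released and at rest; eraser, jar and baren moved under 25 mm (x of red_tube in the frame of red_station between -0.016 and 0.016 m and y of red_tube in the frame of red_station between -0.056 and -0.016 m and z of red_tube in the frame of red_station below 0.01 m and angle between each of red_tube, blue_tube's own z axis and vertical below 0.12 rad and angle between the y axis of red_tube and the y axis of red_station, either way round below 0.3 rad and x of blue_tube in the frame of blue_station between -0.016 and 0.016 m and y of blue_tube in the frame of blue_station between -0.056 and -0.016 m and z of blue_tube in the frame of blue_station below 0.01 m and angle between the y axis of blue_tube and the y axis of blue_station, either way round below 0.3 rad and (((x of cup_a in the frame of red_station between -0.016 and 0.016 m and y of cup_a in the frame of red_station between 0.066 and 0.098 m and z of cup_a in the frame of red_station below 0.01 m and angle between cup_a's own z axis and vertical below 0.12 rad) and (x of cup_b in the frame of blue_station between -0.016 and 0.016 m and y of cup_b in the frame of blue_station between 0.066 and 0.098 m and z of cup_b in the frame of blue_station below 0.01 m and angle between cup_b's own z axis and vertical below 0.12 rad)) or ((x of cup_b in the frame of red_station between -0.016 and 0.016 m and y of cup_b in the frame of red_station between 0.066 and 0.098 m and z of cup_b in the frame of red_station below 0.01 m and angle between cup_b's own z axis and vertical below 0.12 rad) and (x of cup_a in the frame of blue_station between -0.016 and 0.016 m and y of cup_a in the frame of blue_station between 0.066 and 0.098 m and z of cup_a in the frame of blue_station below 0.01 m and angle between cup_a's own z axis and vertical below 0.12 rad))) and linear speed of each of red_tube, blue_tube, cup_a, cup_b below 0.02 m/s and angular speed of each of red_tube, blue_tube, cup_a, cup_b below 0.3 rad/s and distance of each of rubber, pigment_jar, baren_pad from where it was at the start of the episode below 0.025 m); the robot touches nothing.
It fails at once if the eraser is shoved or carried more than 25 mm from its place (distance of rubber from where it was at the start of the episode above 0.025 m).
It fails at once if the pigment jar is shoved or carried more than 25 mm from its place (distance of pigment_jar from where it was at the start of the episode above 0.025 m).
It fails at once if the baren is shoved or carried more than 25 mm from its place (distance of baren_pad from where it was at the start of the episode above 0.025 m).
It also fails if it takes over 99 s, if anything falls off the work surface, if the arm or the gripper's body presses on something with over 40 N, if the wrist force passes 120 N, or if a joint passes its speed limit or range.

## Working session

There is one attempt and no reset: what is moved stays moved. The work goes in short steps, Python scripts to look and compute and a shell command to move; the robot and the scene stay as the last step left them, time stands still between calls to the robot, and variables do not carry over. Pictures are saved under pics/ and viewed, at most 14 in all, crops included, and the job is handed in when it is done.

```bash
mkdir -p pics; python3 - <<'E'
from rig import readout, optics
import cv2
s=readout.get_state();print(s)
for n in("top","side"):
    d=optics.get_image(n);cv2.imwrite(f"pics/{n}0.png",d["img"][:,:,::-1]);print(d["camera_matrix"],d["T"])
E
```

```text
{'clock': 0.0, 'qpos': array([ 1.00301071e+00,  2.76606246e-01,  1.50613165e+00, -3.00447988e-05,
        1.36068553e+00, -1.21001625e-01]), 'qd': array([ 0.00204837,  0.00053988,  0.00011023,  0.00139869,  0.00010224,
       -0.0009695 ]), 'effort': array([ 9.24512788e-04, -4.16763318e+01, -2.45801586e+01, -2.98308332e-04,
        1.10727726e-02,  5.62371270e-06]), 'position': array([0.24819202, 0.5181415 , 0.25243384]), 'ee_rot': array([-2.95230885e-04,  2.21535438e-01,  9.75151892e-01, -8.66592657e-04]), 'contact_force': array([ 0.17093732, -0.66009304,  0.27566265]), 'moment': array([-0.00361713,  0.06824376,  0.01153839]), 'gripper_force': 0.0, 'width': 0.08508716935447058}
[[417.40308951   0.         271.46651178]
 [  0.         417.40308951 210.35061316]
 [  0.           0.           1.        ]] [[ 0.02877199 -0.98050462  0.19437813  0.24562584]
 [-0.99957179 -0.0271855   0.01082512 -0.03918547]
 [-0.00532981 -0.19460636 -0.98086694  1.31668408]
 [ 0.          0.          0.          1.        ]]
[[488.65998784   0.         284.86329664]
 [  0.         488.65998784 211.08850937]
 [  0.           0.           1.        ]] [[-9.99848086e-01 -1.51217362e-02 -8.66820519e-03  5.31190493e-01]
 [ 2.96598689e-04  4.82482620e-01 -8.75905494e-01  1.24208335e+00]
 [ 1.74274702e-02 -8.75775002e-01 -4.82404839e-01  7.28684673e-01]
 [ 0.00000000e+00  0.00000000e+00  0.00000000e+00  1.00000000e+00]]
```

View pics/top0.png

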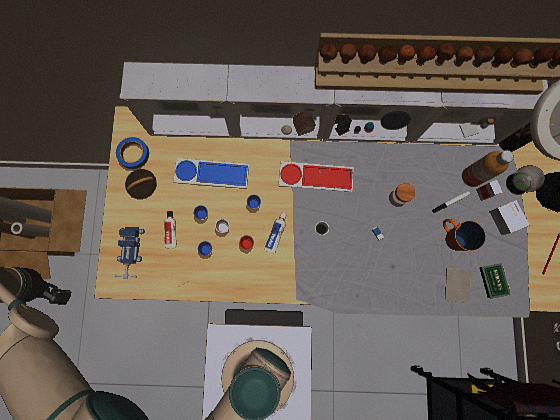

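View pics/side0.png

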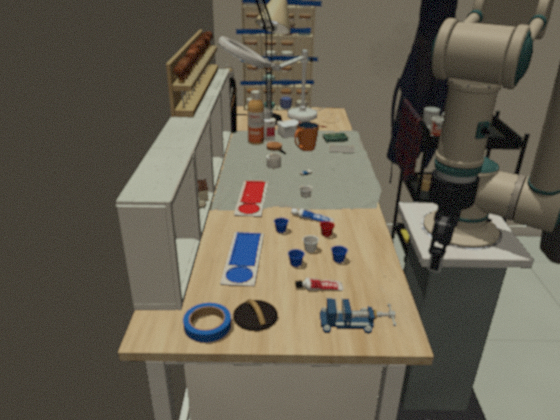

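The candidates I see in the top view:
- **White cups:** (222,227), and (321,228) with dark ink inside.
- **Look-alike cups to leave:** blue at (201,213), (253,202) and (205,249); red at (246,243).
- **Red tube:** (169,230), with a black cap.
- **Blue tube:** (275,232), with a white cap.
- **Stations:** blue around (212,173), red around (316,177).
- **Bystanders:** jar (403,195), eraser (377,234), baren (141,184).

Next I'll check these in a close crop.

```bash
cat > h.py <<'E'
from rig import readout, optics
import cv2, numpy as np
def w2p(d,P):
    c=np.linalg.inv(d["T"])@np.append(P,1); u=d["camera_matrix"]@c[:3]; return u[:2]/u[2]
def p2w(d,u,v,z):
    r=d["T"][:3,:3]@np.linalg.inv(d["camera_matrix"])@[u,v,1]; o=d["T"][:3,3]; return o+r*(z-o[2])/r[2]
def crop(name,x0,y0,x1,y1,f,fn):
    d=optics.get_image(name); c=d["img"][y0:y1,x0:x1,::-1]
    cv2.imwrite("pics/"+fn,cv2.resize(c,None,fx=f,fy=f,interpolation=cv2.INTER_CUBIC)); return d
E
python3 - <<'E'
from h import *
d=crop("top",155,150,355,260,4,"c1.png")
im=cv2.imread("pics/c1.png")
img=d["img"].astype(int);r,g,b=img[...,0],img[...,1],img[...,2]
def rep(n,m,z,box):
    k=np.zeros(m.shape,np.uint8);x0,y0,x1,y1=box;k[y0:y1,x0:x1]=m[y0:y1,x0:x1]*255
    pts=cv2.findNonZero(k)[:,0,:].astype(float)
    W=np.array([p2w(d,u,v,z)[:2] for u,v in pts],np.float32)
    q=cv2.minAreaRect(W);print(n,len(W),"mean",W.mean(0).round(4),"rect",q)
print(img[172,220],img[177,330],img[165,178])
rep("blue",(b>r+60),.008,(170,155,255,192))
rep("red",(r>g+70)&(r>b+70),.008,(275,155,360,195))
E
```

```text
[ 49  80 160] [173  48  46] [37 42 75]
blue 1264 mean [0.6252 0.1705] rect ((0.6265257596969604, 0.17671097815036774), (0.23032352328300476, 0.06727732717990875), 86.85604095458984)
red 1285 mean [ 0.623  -0.1711] rect ((0.6243205070495605, -0.16627633571624756), (0.23009604215621948, 0.06742653995752335), 86.64453887939453)
```

View pics/c1.png

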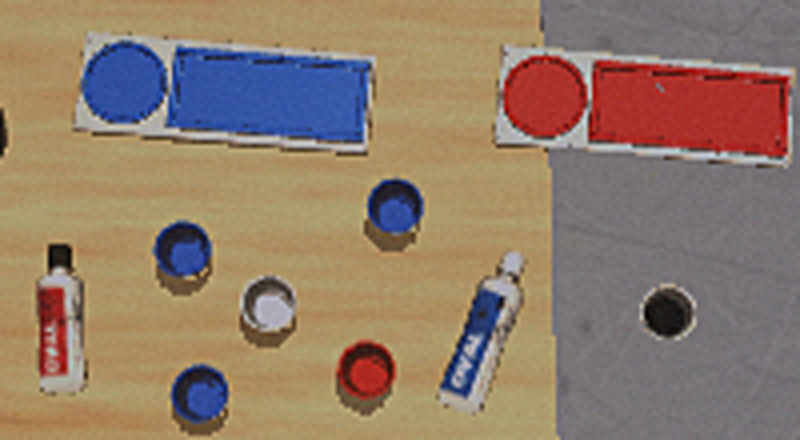

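The crop confirms the choice. The white cups are at crop (269,304), clean, and (668,312), inked. The red tube with the black cap runs from (60,245) to (63,392), and the blue tube with the white cap from (513,252) to (460,408). The blue and red cups are look-alikes.

```bash
cat >> h.py <<'E'
def go(x,y,z,phi=None):
    "delta in tool axes after the turn; phi=angle(deg) of tool y in world (mod 180)"
    s=readout.get_state(); w,a,b,c=s["ee_rot"]
    from scipy.spatial.transform import Rotation as Ro
    R=Ro.from_quat([a,b,c,w]).as_matrix(); cur=np.degrees(np.arctan2(R[1,1],R[0,1]))
    t=0
    if phi is not None:
        t=-np.radians((phi-cur+90)%180-90); R=R@Ro.from_rotvec([0,0,t]).as_matrix()
    print("t",round(s["clock"],2),"cur phi",round(cur,1),"tcp",s["position"].round(4),"q6",round(s["qpos"][5],2),"turn",round(t,3),"then d",(R.T@(np.array([x,y,z])-s["position"])).round(4),"w",round(s["width"],4))
E
python3 - <<'E'
from h import *
d=optics.get_image("top")
f=lambda u,v,z:p2w(d,155+(u+.5)/4-.5,150+(v+.5)/4-.5,z)
for n,a,b,z in(("redtube",(60,246),(63,392),.010),("bluetube",(513,253),(460,409),.010)):
    A,B=f(*a,z),f(*b,z);v=A-B;print(n,A.round(4),B.round(4),"mid",((A+B)/2).round(4),"len",np.linalg.norm(v).round(4),"ang",np.degrees(np.arctan2(v[1],v[0])).round(1))
for n,p,z in(("cupclean",(269,304),.032),("cupdark",(668,312),.032),("bluering",(125,82),.01),("redring",(544,96),.01),("bluecup",(183,250),.032),("redcup",(366,370),.032)):print(n,f(*p,z).round(4))
for n,p in(("bluewell",(.631,.258)),("bluegroove",(.6245,.1403)),("redwell",(.629,-.0848)),("redgroove",(.6222,-.2028))):
    print(n,p)
# side camera cross-check projections
s=optics.get_image("side")
im=s["img"][:,:,::-1].copy()
im=cv2.resize(im[180:310,210:370],None,fx=5,fy=4.6,interpolation=cv2.INTER_CUBIC)
for p,z in((f(269,304,.032),0.032),(f(668,312,.032),.032),((.631,.258),.01),((.629,-.0848),.01),((.6245,.1403),.006),((.6222,-.2028),.006),((f(60,246,.01)+f(63,392,.01))/2,.024),((f(513,253,.01)+f(460,409,.01))/2,.024)):
    u,v=w2p(s,[p[0],p[1],z]);cv2.drawMarker(im,(int((u-210+.5)*5),int((v-180+.5)*4.6)),(0,255,0),0,14,1)
cv2.imwrite("pics/s1.png",im)
print("cup approach");go(*f(269,304,.032)[:2],.10,0)
E
```

```text
redtube [0.493  0.3004 0.01  ] [0.3765 0.2891 0.01  ] mid [0.4348 0.2948 0.01  ] len 0.1171 ang 5.5
bluetube [ 0.4974 -0.0613  0.01  ] [ 0.372  -0.0228  0.01  ] mid [ 0.4347 -0.0421  0.01  ] len 0.1312 ang -17.1
cupclean [0.4474 0.1281 0.032 ]
cupdark [ 0.4498 -0.1825  0.032 ]
bluering [0.6304 0.2578 0.01  ]
redring [ 0.6278 -0.0835  0.01  ]
bluecup [0.4884 0.1978 0.032 ]
redcup [0.3979 0.0504 0.032 ]
bluewell (0.631, 0.258)
bluegroove (0.6245, 0.1403)
redwell (0.629, -0.0848)
redgroove (0.6222, -0.2028)
cup approach
t 0.25 cur phi 64.4 tcp [0.2484 0.5184 0.2529] q6 -0.12 turn 1.124 then d [-0.3901  0.1991  0.1531] w 0.0854
```

View pics/s1.png

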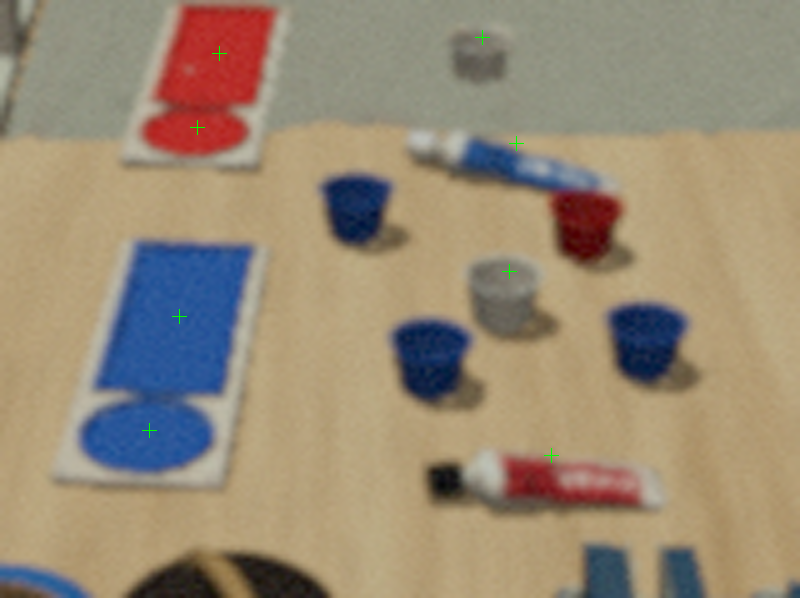

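The side view agrees: the green marks fall on the cup rims, well centres and groove centres, to about 2 mm. I'll start with the clean cup into the blue well.

```bash
H="python3 -m handwheel"; 
python3 -m handwheel '0 0 0 0.125;0 0 0 0.125;0 0 0 0.125;0 0 0 0.125;0 0 0 0.125' 0.062 25
python3 -m handwheel '0 0 0 0.125;0 0 0 0.125;0 0 0 0.125;0 0 0 0.124'
python3 -m handwheel '-0.035 0.018 0 0;-0.035 0.018 0 0;-0.035 0.018 0 0;-0.035 0.018 0 0;-0.035 0.018 0 0'
python3 -m handwheel '-0.035 0.018 0 0;-0.035 0.018 0 0;-0.035 0.018 0 0;-0.035 0.018 0 0;-0.035 0.018 0 0'
python3 -m handwheel '-0.035 0.018 0 0;0 0 0 0'
python3 -c "
from h import *
go(.448,.128,.06,0)"
```

```text
clock: 0.67
position: [0.2484, 0.5185, 0.2532]
ee_rot: [0.0, 0.513, 0.858, -0.0]
contact_force: [-1.1, -0.4, -0.1]
width: 0.062
gripper_force: 0.0
clock: 1.0
position: [0.2484, 0.5185, 0.2531]
ee_rot: [0.0, 0.709, 0.705, -0.0]
contact_force: [-0.9, -0.0, -0.8]
width: 0.0623
gripper_force: 0.0
clock: 1.42
position: [0.3388, 0.342, 0.2533]
ee_rot: [0.0, 0.707, 0.707, 0.0]
contact_force: [0.3, 1.3, 1.1]
width: 0.0617
gripper_force: 0.0
clock: 1.83
position: [0.4289, 0.1668, 0.2535]
ee_rot: [0.0, 0.707, 0.707, 0.0]
contact_force: [0.3, 0.5, -0.0]
width: 0.062
gripper_force: 0.0
clock: 2.0
position: [0.4499, 0.1277, 0.2534]
ee_rot: [0.003, 0.709, 0.705, -0.0]
contact_force: [0.7, 0.7, 0.5]
width: 0.062
gripper_force: 0.0
t 2.0 cur phi -0.4 tcp [0.4499 0.1277 0.2534] q6 0.14 turn -0.007 then d [ 0.0011 -0.0024  0.1934] w 0.062
```

```bash
python3 -m handwheel '0 0 0.04 0;0 0 0.04 0;0 0 0.04 0;0 0 0.04 0;0 0 0.03 0' | grep -v rot
python3 -m handwheel '0 -0.002 0.01 0;0 0 0.01 0;0 0 0.006 0;0 0 0.006 0;0 0 0 0' | grep -v rot
python3 -c "
from h import *
go(.448,.128,.03,0)"
```

```text
clock: 2.42
position: [0.4448, 0.1336, 0.0609]
contact_force: [-0.5, 0.1, -0.3]
width: 0.0623
gripper_force: 0.0
clock: 2.83
position: [0.4441, 0.1338, 0.0307]
contact_force: [0.0, 0.4, -0.4]
width: 0.062
gripper_force: 0.0
t 2.83 cur phi 0.0 tcp [0.4441 0.1338 0.0307] q6 0.14 turn 0.0 then d [-0.0058  0.0039  0.0007] w 0.062
```

```bash
python3 -m handwheel '-0.006 0.004 0.001 0;0 0 0 0' | grep -v rot
python3 -m handwheel '0 0 0 0;0 0 0 0;0 0 0 0;0 0 0 0;0 0 0 0' 0.03 25| grep -v rot
python3 -m handwheel '0 0 -0.02 0;0 0 -0.03 0;0 0 -0.03 0;0 0 0 0'| grep -v rot
python3 -c "
from h import *
crop('side',230,130,390,250,5,'s2.png')
go(.6308,.258,.11,-3.2)"
```

```text
clock: 3.0
position: [0.45, 0.1271, 0.0309]
contact_force: [-0.8, -0.5, 1.2]
width: 0.0619
gripper_force: 0.0
clock: 3.42
position: [0.4492, 0.1275, 0.0312]
contact_force: [0.0, -1.3, 6.1]
width: 0.0417
gripper_force: 24.8
clock: 3.75
position: [0.4521, 0.1282, 0.1152]
contact_force: [1.8, -0.1, -0.4]
width: 0.0418
gripper_force: 25.4
t 3.8 cur phi -0.0 tcp [0.4508 0.128  0.1131] q6 0.13 turn 0.056 then d [0.1398 0.1725 0.0046] w 0.0419
```

View pics/s2.png

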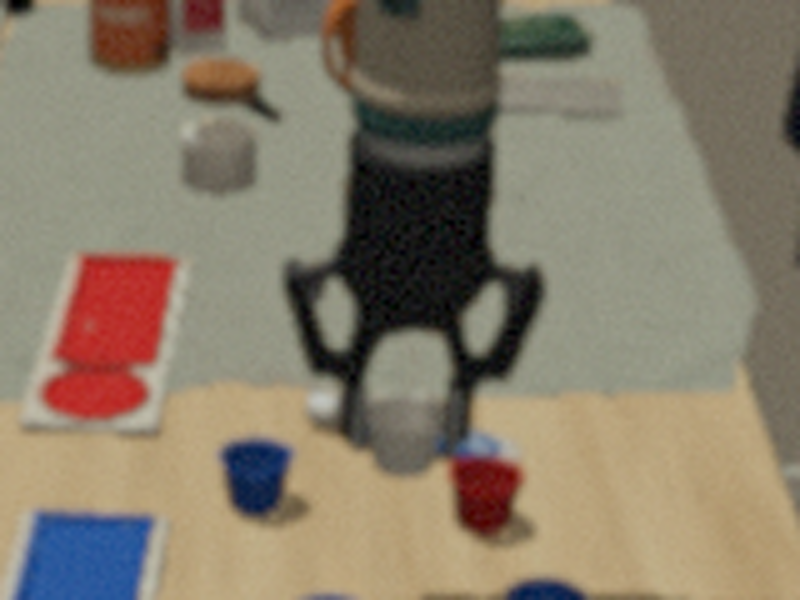

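The cup is held upright between the pads at crop (405,435). Now I'll carry it to the blue well.

```bash
python3 -m handwheel '0 0 0 0.056;0.0234 0.029 0 0;0.0234 0.029 0 0;0.0234 0.029 0 0;0.0234 0.029 0 0' | grep -v rot
python3 -m handwheel '0.0234 0.029 0 0;0.0234 0.029 0 0;0 0 0 0;0 0 0 0;0 0 0 0' | grep -v rot
python3 -c "
from h import *
go(.6308,.258,.038,-3.2)"
```

```text
clock: 4.22
position: [0.5697, 0.2153, 0.109]
contact_force: [1.6, 0.1, 0.2]
width: 0.0417
gripper_force: 25.4
clock: 4.63
position: [0.6285, 0.2576, 0.1084]
contact_force: [-0.5, -0.3, -0.1]
width: 0.0418
gripper_force: 25.5
t 4.63 cur phi -3.2 tcp [0.6285 0.2576 0.1084] q6 0.34 turn 0.0 then d [0.0007 0.0025 0.0704] w 0.0418
```

```bash
python3 -m handwheel '0.001 0.002 0.03 0;0 0 0.025 0;0 0 0.01 0;0 0 0.005 0;0 0 0 0' | grep -v rot
python3 -m handwheel '0 0 0 0;0 0 0 0;0 0 0 0' | grep -v rot
python3 -c "
from h import *
go(.6308,.258,.0375,-3.2)"
```

```text
clock: 5.05
position: [0.6307, 0.2581, 0.0394]
contact_force: [0.5, 0.4, -0.3]
width: 0.0418
gripper_force: 25.5
clock: 5.3
position: [0.633, 0.2592, 0.042]
contact_force: [1.1, 0.4, 0.1]
width: 0.0418
gripper_force: 25.5
t 5.3 cur phi -3.2 tcp [0.633  0.2592 0.042 ] q6 0.34 turn -0.0 then d [-0.0013 -0.0022  0.0045] w 0.0418
```

```bash
python3 -m handwheel '0 0 0.002 0;0 0 0 0;0 0 0 0' | grep -v rot
python3 -m handwheel '0 0 0 0;0 0 0 0;0 0 0 0;0 0 0 0' 0.062 | grep -v rot
python3 -m handwheel '0 0 -0.01 0;0 0 -0.03 0;0 0 -0.04 0;0 0 -0.04 0;0 0 0 0' | grep -v rot
python3 -c "
from h import *
go(.6308,.258,.15,-3.2)"
```

```text
clock: 5.55
position: [0.6322, 0.259, 0.0386]
contact_force: [1.8, 0.7, 0.5]
width: 0.0416
gripper_force: 25.5
clock: 5.88
position: [0.6321, 0.259, 0.0383]
contact_force: [0.1, -0.5, -0.5]
width: 0.0623
gripper_force: 0.0
clock: 6.3
position: [0.637, 0.2605, 0.1687]
contact_force: [1.8, 0.3, 0.4]
width: 0.0623
gripper_force: 0.0
t 6.3 cur phi -3.2 tcp [0.637  0.2605 0.1687] q6 0.34 turn -0.0 then d [-0.0029 -0.0063  0.0185] w 0.0623
```

```bash
python3 -m handwheel '0 0 0 0.12;0 0 0 0.12;0 0 0 0.12;0 0 0 0.12;0 0 0 0.12' | grep clock
python3 -m handwheel '0 0 0 0.12;0 0 0 0.12;0 0 0 0.12;0 0 0 0.12;0 0 0 0.12' | grep clock
python3 -m handwheel '0 0 0 0.12;0 0 0 0.099;0 0 0 0;0 0 0 0' | grep clock
python3 -c "
from h import *
crop('top',155,150,355,260,4,'c2.png')
go(.4348,.2948,.06,95.5)"
```

```text
clock: 6.72
clock: 7.13
clock: 7.47
t 7.52 cur phi -84.4 tcp [0.6322 0.2589 0.1588] q6 1.76 turn 0.002 then d [-0.1931 -0.0546  0.0987] w 0.062
```

View pics/c2.png

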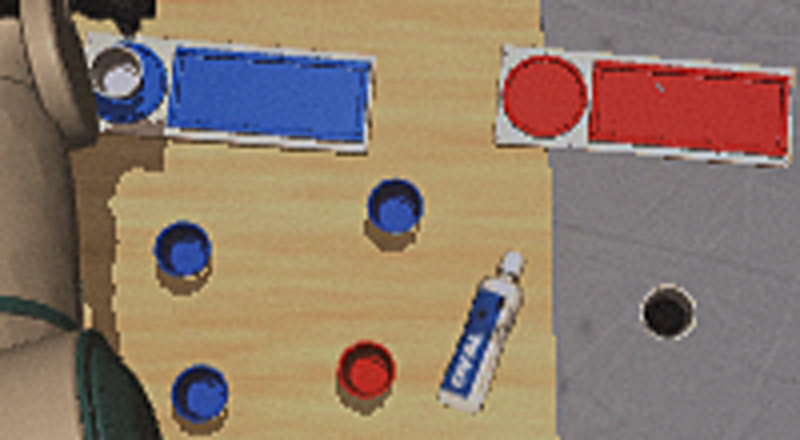

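The cup is in the blue well: its rim is at crop (117,75), where a centred rim 32 mm up should appear. Next is the red tube.

```bash
python3 -m handwheel '-0.0386 -0.0109 0 0;-0.0386 -0.0109 0 0;-0.0386 -0.0109 0 0;-0.0386 -0.0109 0 0;-0.0386 -0.0109 0 0' 0.062 25| grep clock
python3 -m handwheel '0 0 0.04 0;0 0 0.03 0;0 0 0.028 0;0 0 0 0;0 0 0 0' | grep -v rot
python3 -c "
from h import *
go(.4348,.2948,.027,95.5)"
```

```text
clock: 7.93
clock: 8.35
position: [0.434, 0.2944, 0.0597]
contact_force: [0.3, -0.2, 0.3]
width: 0.0621
gripper_force: 0.0
t 8.35 cur phi -84.4 tcp [0.434  0.2944 0.0597] q6 1.94 turn 0.001 then d [ 0.0009 -0.0004  0.0327] w 0.0621
```

```bash
python3 -m handwheel '0.001 0 0.015 0;0 0 0.011 0;0 0 0.006 0;0 0 0 0;0 0 0 0' | grep -v rot
python3 -m handwheel '0 0 0 0;0 0 0 0;0 0 0 0;0 0 0 0;0 0 0 0' 0.015 30| grep -v rot
python3 -m handwheel '0 0 -0.01 0;0 0 -0.03 0;0 0 -0.04 0;0 0 0 0;0 0 0 0'| grep -v rot
python3 -c "
from h import *
crop('side',250,190,370,310,5,'s3.png')
go(.6222,-.2028,.107,-3.2)"
```

```text
clock: 8.77
position: [0.4367, 0.2952, 0.0294]
contact_force: [-0.2, -0.1, 0.3]
width: 0.062
gripper_force: 0.0
clock: 9.18
position: [0.4365, 0.2951, 0.0295]
contact_force: [-0.8, -0.6, 4.6]
width: 0.0342
gripper_force: 29.7
clock: 9.6
position: [0.4374, 0.2957, 0.1112]
contact_force: [-0.4, -1.2, -2.0]
width: 0.0339
gripper_force: 30.3
t 9.65 cur phi -84.5 tcp [0.436  0.2949 0.1094] q6 1.94 turn -1.419 then d [-0.4866  0.2137  0.0022] w 0.0342
```

View pics/s3.png

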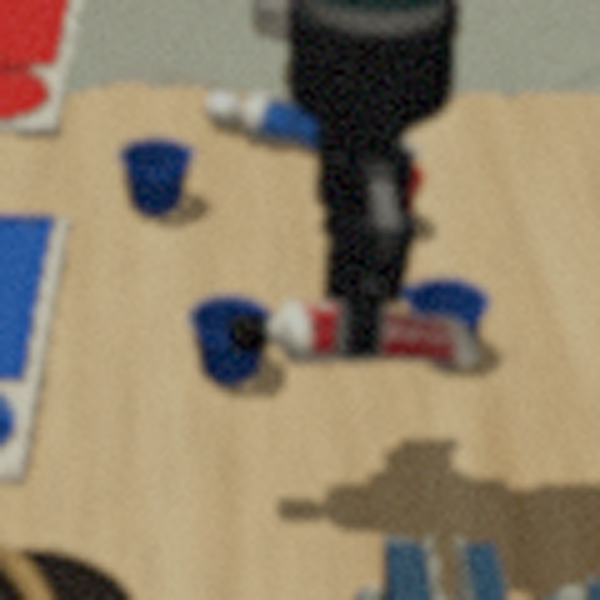

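The tube is held level in the middle, at crop (360,330). Now I'll turn it and carry it to the red groove.

```bash
python3 -m handwheel '0 0 0 -0.12;0 0 0 -0.12;0 0 0 -0.12;0 0 0 -0.12;0 0 0 -0.12' | grep clock
python3 -m handwheel '0 0 0 -0.12;0 0 0 -0.12;0 0 0 -0.12;0 0 0 -0.12;0 0 0 -0.12' | grep clock
python3 -m handwheel '0 0 0 -0.12;0 0 0 -0.099;0 0 0 0' | grep clock
python3 -m handwheel '-0.0374 0.0164 0 0;-0.0374 0.0164 0 0;-0.0374 0.0164 0 0;-0.0374 0.0164 0 0;-0.0374 0.0164 0 0' | grep clock
python3 -m handwheel '-0.0374 0.0164 0 0;-0.0374 0.0164 0 0;-0.0374 0.0164 0 0;-0.0374 0.0164 0 0;-0.0374 0.0164 0 0' | grep clock
python3 -m handwheel '-0.0374 0.0164 0 0;-0.0374 0.0164 0 0;-0.0374 0.0164 0 0;0 0 0 0;0 0 0 0' | grep clock
python3 -m handwheel '0 0 0 0;0 0 0 0;0 0 0 0' | grep -v rot
python3 -c "
from h import *
go(.6222,-.2028,.037,-3.2)"
```

```text
clock: 10.07
clock: 10.48
clock: 10.73
clock: 11.15
clock: 11.57
clock: 11.98
clock: 12.23
position: [0.6206, -0.2008, 0.1079]
contact_force: [-0.3, -0.4, -0.5]
width: 0.0338
gripper_force: 30.3
t 12.23 cur phi -3.2 tcp [ 0.6206 -0.2008  0.1079] q6 -0.36 turn 0.001 then d [-0.002   0.0018  0.0709] w 0.0338
```

```bash
python3 -m handwheel '-0.002 0.002 0.03 0;0 0 0.025 0;0 0 0.01 0;0 0 0.005 0;0 0 0 0' | grep -v rot
python3 -m handwheel '0 0 0 0;0 0 0 0;0 0 0 0;0 0 0 0;0 0 0 0' | grep -v rot
python3 -c "
from h import *
go(.6222,-.2028,.036,-3.2)"
```

```text
clock: 12.65
position: [0.6227, -0.2036, 0.0375]
contact_force: [0.6, 0.1, -0.1]
width: 0.0338
gripper_force: 30.3
clock: 13.07
position: [0.6237, -0.2049, 0.0392]
contact_force: [-0.3, 0.4, -0.4]
width: 0.0342
gripper_force: 30.3
t 13.07 cur phi -3.2 tcp [ 0.6237 -0.2049  0.0392] q6 -0.37 turn -0.0 then d [ 0.002  -0.0016  0.0032] w 0.0342
```

```bash
python3 -m handwheel '0.001 -0.001 0.003 0;0 0 0 0;0 0 0 0;0 0 0 0' | grep -v rot
python3 -m handwheel '0 0 0 0;0 0 0 0;0 0 0 0;0 0 0 0' 0.055 | grep -v rot
python3 -m handwheel '0 0 -0.01 0;0 0 -0.03 0;0 0 -0.04 0;0 0 -0.04 0;0 0 0 0' | grep -v rot
python3 -c "
from h import *
go(.4498,-.1825,.06,-3.2)"
```

```text
clock: 13.4
position: [0.6227, -0.2038, 0.0355]
contact_force: [1.2, -0.3, 1.5]
width: 0.0338
gripper_force: 30.5
clock: 13.73
position: [0.6221, -0.2035, 0.0351]
contact_force: [0.3, -0.0, -0.3]
width: 0.0549
gripper_force: 0.0
clock: 14.15
position: [0.627, -0.2056, 0.1651]
contact_force: [1.4, -1.1, 0.9]
width: 0.055
gripper_force: 0.0
t 14.15 cur phi -3.2 tcp [ 0.627  -0.2056  0.1651] q6 -0.37 turn 0.0 then d [ 0.0138 -0.1799  0.1022] w 0.055
```

```bash
python3 -m handwheel '0.0022 -0.0346 0 0;0.0022 -0.0346 0 0;0.0022 -0.0346 0 0;0.0022 -0.0346 0 0;0.0022 -0.0346 0 0' 0.062 25| grep clock
python3 -m handwheel '0 0 0.04 0;0 0 0.03 0;0 0 0.02 0;0 0 0 0;0 0 0 0' | grep clock
python3 -m handwheel '0 0 0 0;0 0 0 0;0 0 0 0' | grep -v rot
python3 -c "
from h import *
crop('top',155,150,355,260,4,'c3.png')
go(.4498,-.1825,.031,-3.2)"
```

```text
clock: 14.57
clock: 14.98
clock: 15.23
position: [0.4514, -0.1835, 0.0667]
contact_force: [0.2, -0.2, 0.7]
width: 0.0621
gripper_force: 0.0
t 15.28 cur phi -3.2 tcp [ 0.4512 -0.1834  0.0665] q6 -0.47 turn 0.0 then d [ 0.0009 -0.0015  0.0355] w 0.0624
```

View pics/c3.png

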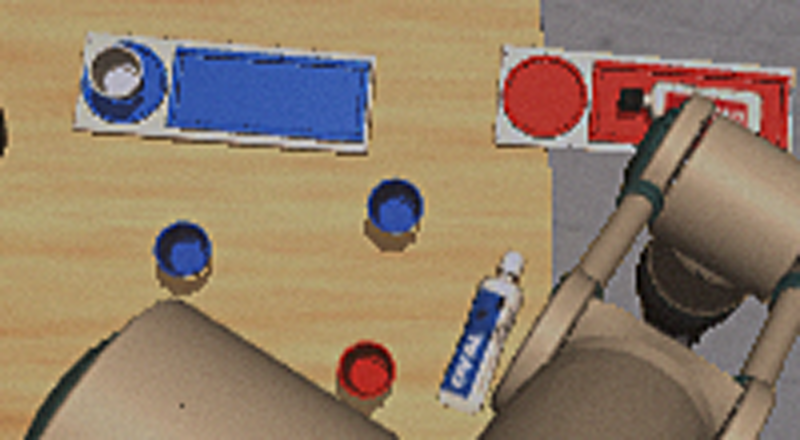

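The red tube lies centred in its groove, with the cap end at crop (620,98) and the tail near (760,110). Now the inked cup.

```bash
python3 -m handwheel '0.001 -0.0015 0.015 0;0 0 0.013 0;0 0 0.006 0;0 0 0 0;0 0 0 0' | grep -v rot
python3 -m handwheel '0 0 0 0;0 0 0 0;0 0 0 0;0 0 0 0;0 0 0 0' 0.03 25| grep -v rot
python3 -m handwheel '0 0 -0.02 0;0 0 -0.03 0;0 0 -0.03 0;0 0 0 0;0 0 0 0'| grep -v rot
python3 -c "
from h import *
go(.6285,-.0845,.11,-3.3)"
```

```text
clock: 15.7
position: [0.4491, -0.182, 0.0315]
contact_force: [-0.6, -0.5, 1.3]
width: 0.0624
gripper_force: 0.0
clock: 16.12
position: [0.4494, -0.1822, 0.0322]
contact_force: [-0.3, -0.0, 6.4]
width: 0.0416
gripper_force: 25.0
clock: 16.53
position: [0.4501, -0.1826, 0.1131]
contact_force: [-0.6, -0.1, -0.2]
width: 0.0416
gripper_force: 25.4
t 16.53 cur phi -3.2 tcp [ 0.4501 -0.1826  0.1131] q6 -0.47 turn 0.002 then d [0.1082 0.1725 0.0036] w 0.0416
```

```bash
python3 -m handwheel '0.0216 0.0345 0 0;0.0216 0.0345 0 0;0.0216 0.0345 0 0;0.0216 0.0345 0 0;0.0216 0.0345 0 0' | grep clock
python3 -m handwheel '0 0 0 0;0 0 0 0;0 0 0 0;0 0 0 0;0 0 0 0' | grep -v rot
python3 -c "
from h import *
go(.6285,-.0845,.038,-3.3)"
```

```text
clock: 16.95
clock: 17.37
position: [0.6255, -0.0843, 0.1108]
contact_force: [-0.3, -0.2, 0.5]
width: 0.0415
gripper_force: 25.5
t 17.37 cur phi -3.3 tcp [ 0.6255 -0.0843  0.1108] q6 -0.19 turn 0.0 then d [-0.      0.0031  0.0728] w 0.0415
```

```bash
python3 -m handwheel '0 0.002 0.03 0;0 0 0.025 0;0 0 0.01 0;0 0 0.007 0;0 0 0 0' | grep clock
python3 -m handwheel '0 0 0 0;0 0 0 0;0 0 0 0' | grep -v rot
python3 -c "
from h import *
go(.6285,-.0845,.038,-3.3)"
```

```text
clock: 17.78
clock: 18.03
position: [0.6298, -0.0841, 0.0404]
contact_force: [0.5, 0.5, -0.1]
width: 0.0413
gripper_force: 25.8
t 18.03 cur phi -3.2 tcp [ 0.6298 -0.0841  0.0404] q6 -0.19 turn 0.001 then d [-0.0005 -0.0013  0.0024] w 0.0413
```

```bash
python3 -m handwheel '0 -0.001 0.002 0;0 0 0 0;0 0 0 0' | grep -v rot
python3 -m handwheel '0 0 0 0;0 0 0 0;0 0 0 0;0 0 0 0' 0.062 | grep -v rot
python3 -m handwheel '0 0 -0.01 0;0 0 -0.03 0;0 0 -0.04 0;0 0 -0.04 0;0 0 0 -0.12' | grep clock
python3 -m handwheel '0 0 0 -0.12;0 0 0 -0.12;0 0 0 -0.12;0 0 0 -0.12;0 0 0 -0.12' | grep clock
python3 -m handwheel '0 0 0 -0.12;0 0 0 -0.12;0 0 0 -0.12;0 0 0 -0.12;0 0 0 -0.12' | grep clock
python3 -m handwheel '0 0 0 0;0 0 0 0;0 0 0 0' | grep -v rot
python3 -c "
from h import *
go(.4347,-.0421,.06,72.9)"
```

```text
clock: 18.28
position: [0.6284, -0.0837, 0.0377]
contact_force: [-0.3, -0.3, 0.7]
width: 0.0414
gripper_force: 25.8
clock: 18.62
position: [0.628, -0.0837, 0.0372]
contact_force: [0.5, 0.1, 0.2]
width: 0.0621
gripper_force: 0.0
clock: 19.03
clock: 19.45
clock: 19.87
clock: 20.12
position: [0.6281, -0.0837, 0.1577]
contact_force: [0.5, 0.6, 0.3]
width: 0.0621
gripper_force: 0.0
t 20.12 cur phi 72.3 tcp [ 0.6281 -0.0837  0.1577] q6 -1.5 turn -0.011 then d [ 0.1972 -0.0171  0.0976] w 0.0621
```

```bash
python3 -m handwheel '0.0394 -0.0034 0 -0.011;0.0394 -0.0034 0 0;0.0394 -0.0034 0 0;0.0394 -0.0034 0 0;0.0394 -0.0034 0 0' 0.062 25| grep clock
python3 -m handwheel '0 0 0.04 0;0 0 0.03 0;0 0 0.027 0;0 0 0 0;0 0 0 0' | grep clock
python3 -m handwheel '0 0 0 0;0 0 0 0;0 0 0 0' | grep -v rot
python3 -c "
from h import *
crop('side',250,150,370,270,5,'s4.png')
go(.4347,-.0421,.029,72.9)"
```

```text
clock: 20.53
clock: 20.95
clock: 21.2
position: [0.4362, -0.0425, 0.0616]
contact_force: [0.9, -0.3, -0.5]
width: 0.062
gripper_force: 0.0
t 21.25 cur phi 73.0 tcp [ 0.4359 -0.0425  0.0615] q6 -1.53 turn 0.002 then d [ 0.0014 -0.      0.0325] w 0.0617
```

View pics/s4.png

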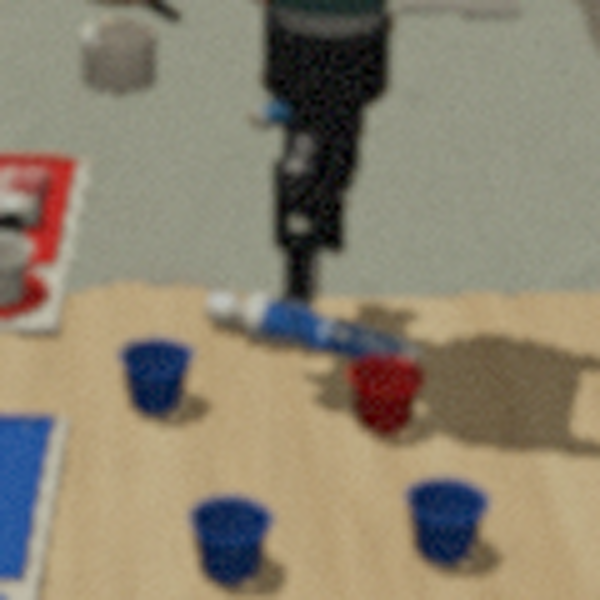

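The gripper hangs over the middle of the blue tube, at crop (300,290). I'll descend and grip.

```bash
python3 -m handwheel '0.001 0 0.015 0;0 0 0.011 0;0 0 0.006 0;0 0 0 0;0 0 0 0' | grep -v rot
python3 -m handwheel '0 0 0 0;0 0 0 0;0 0 0 0;0 0 0 0;0 0 0 0' 0.015 30| grep -v rot
python3 -m handwheel '0 0 -0.01 0;0 0 -0.03 0;0 0 -0.04 0;0 0 0 0.12;0 0 0 0.12'| grep -v rot
python3 -m handwheel '0 0 0 0.12;0 0 0 0.12;0 0 0 0.12;0 0 0 0.12;0 0 0 0.12' | grep clock
python3 -m handwheel '0 0 0 0.12;0 0 0 0.12;0 0 0 0.12;0 0 0 0.12;0 0 0 0' | grep clock
python3 -c "
from h import *
go(.6245,.1403,.11,-3.1)"
```

```text
clock: 21.67
position: [0.434, -0.0419, 0.0285]
contact_force: [0.2, 0.5, 0.5]
width: 0.0622
gripper_force: 0.0
clock: 22.08
position: [0.4344, -0.0421, 0.0291]
contact_force: [-0.3, -0.5, 6.1]
width: 0.0339
gripper_force: 29.7
clock: 22.5
position: [0.4358, -0.0423, 0.1108]
contact_force: [-0.1, -0.8, -0.6]
width: 0.034
gripper_force: 30.0
clock: 22.92
clock: 23.33
t 23.33 cur phi -2.7 tcp [ 0.4337 -0.0418  0.1083] q6 -0.21 turn 0.007 then d [ 0.1921  0.1807 -0.0017] w 0.0342
```

```bash
python3 -m handwheel '0.0274 0.0258 0 0.007;0.0274 0.0258 0 0;0.0274 0.0258 0 0;0.0274 0.0258 0 0;0.0274 0.0258 0 0' | grep clock
python3 -m handwheel '0.0274 0.0258 0 0;0.0274 0.0258 0 0;0 0 0 0;0 0 0 0;0 0 0 0' | grep clock
python3 -m handwheel '0 0 0.03 0;0 0 0.02 0;0 0 0 0;0 0 0 0;0 0 0 0' | grep -v rot
python3 -c "
from h import *
go(.6245,.1403,.0365,-3.1)"
```

```text
clock: 23.75
clock: 24.17
clock: 24.58
position: [0.6242, 0.1398, 0.0595]
contact_force: [-0.2, -0.1, 0.1]
width: 0.0341
gripper_force: 30.1
t 24.58 cur phi -3.0 tcp [0.6242 0.1398 0.0595] q6 0.16 turn 0.002 then d [0.0005 0.0003 0.023 ] w 0.0341
```

```bash
python3 -m handwheel '0 0 0.012 0;0 0 0.009 0;0 0 0 0;0 0 0 0;0 0 0 0' | grep -v rot
python3 -m handwheel '0 0 0.002 0;0 0 0 0;0 0 0 0' | grep -v rot
python3 -c "
from h import *
go(.6245,.1403,.0355,-3.1)"
```

```text
clock: 25.0
position: [0.624, 0.1405, 0.0373]
contact_force: [0.2, 0.8, -1.4]
width: 0.034
gripper_force: 30.1
clock: 25.25
position: [0.6241, 0.1405, 0.0354]
contact_force: [0.3, -0.4, -0.5]
width: 0.0337
gripper_force: 30.1
t 25.25 cur phi -3.0 tcp [0.6241 0.1405 0.0354] q6 0.16 turn 0.002 then d [-0.0002  0.0005 -0.0001] w 0.0337
```

```bash
python3 -m handwheel '0 0 0 0;0 0 0 0;0 0 0 0;0 0 0 0' 0.055 | grep -v rot
python3 -m handwheel '0 0 -0.01 0;0 0 -0.03 0;0 0 -0.04 0;0 0 -0.04 0;0 0 -0.04 0' | grep clock
python3 -m handwheel '0.012 -0.038 0 0;0.012 -0.038 0 0;0.012 -0.038 0 0;0.012 -0.038 0 0;0.012 -0.038 0 0' | grep clock
python3 -m handwheel '0.03 -0.02 0 0;0.03 -0.01 0 0;0.03 0 0 0;0.03 0 0 0;0 0 0 0' | grep clock
python3 -m handwheel '0 0 0 0;0 0 0 0;0 0 0 0' | grep -v rot
python3 -c "
from h import *
crop('top',130,140,415,260,2.8,'c4.png')
crop('side',200,140,330,300,3.7,'s5.png')"
```

```text
clock: 25.58
position: [0.6241, 0.1405, 0.0355]
contact_force: [-0.3, -0.1, 0.2]
width: 0.0554
gripper_force: 0.0
clock: 26.0
clock: 26.42
clock: 26.83
clock: 27.08
position: [0.4134, 0.3306, 0.1955]
contact_force: [-0.0, 0.8, -0.2]
width: 0.0551
gripper_force: 0.0
```

View pics/c4.png

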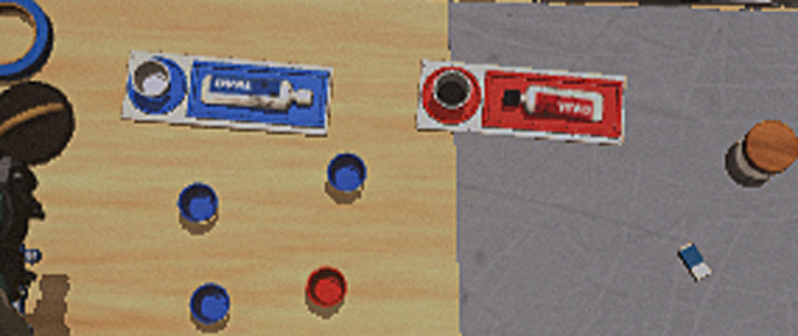

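View pics/s5.png

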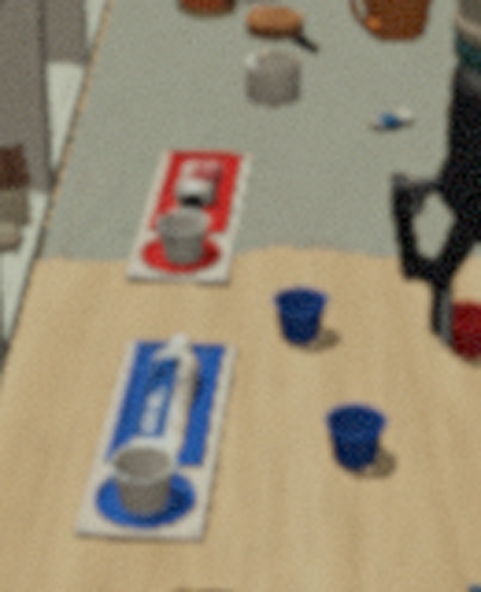

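Both views show everything in place. The tubes are centred in their grooves: the blue one spans crop x 203–313 in a groove of 190–328, the red one 503–605 in 487–622. The cups stand upright in the wells at (153,82) and (452,92), and the jar, eraser and baren look unmoved.

```bash
python3 -c "
from rig import ticket
print(ticket.sign_off())"
```

```text
the job is handed in; nothing more can be done
None
```

I handed the job in at about 27 s: in the last pictures each tube lay centred in its own colour's groove, a white cup stood upright in each well, and the eraser, jar and baren looked unmoved; the sign-off gave no verdict.

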